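# Start up the laser cutter from its bench console

### The arm

A 6-joint arm with a two-finger parallel gripper is mounted at the origin on the work surface. World frame = base frame: x ahead of the robot, y to its left, z up, the work surface at z = 0. Lengths are in mm, angles in degrees, forces in N, time in s.
With the tool pointing down it reaches from about 300 to 850 mm from the base axis. Payload 4.2 kg.
Tool frame: the origin (TCP) lies where the fingers leave the gripper's body, on its centre line; the fingertips stand 78 mm ahead of it and the grasp point (between the pads) lies 60 mm ahead of it; y points along the fingers, z is the direction in which the jaws open and shut, and the axes are right-handed (so a half turn about y gives the same grasp; the last joint's range is limited). The gripper opens to 91 mm and grips with 3 to 60 N. Pads are 32 mm wide; open, the fingers measure 118 mm over their backs; the gripper's body (76 mm by 178 mm) begins 60 mm behind the grasp point.
Start: joints at [-76.203, 18.312, 89.639, -0, 72.044, -1.146], TCP at [148.267, -555.564, 292.276] pointing down, gripper open.
Joint ranges: [-177.97, 177.97], [-48.28, 115.42], [12.27, 149.76], [-77.06, 257.06], [2.81, 150.46], [-146.56, 146.56]. Speed limits (degrees/s): [147.25, 147.25, 180, 180, 180, 180].

### API

Orientations are given as a 3x3 rotation matrix whose columns are the frame's x, y, z axes.
In Python, from bench import status, imaging, job_done gives the robot as it stands.
- The arm moves only by the tool servo_tool, never from a script. Its argument "increments" is text: rows parted by semicolons, each of 4 numbers parted by spaces: the shift along the world's x, y, z as a fraction of full scale, then the turn about the world's z as a fraction of full scale. In form: tx ty tz roll; .... A call has exactly 5 rows; each row shifts and turns the commanded pose from where the row before left it; what a row does not reach is not made up. Full scale, the value 1, is 4 cm for a shift and 0.08 rad for a turn. A row lasts 1/12 s, in which the tool goes at most 41.7 mm and 7.16 degrees, less where a joint would pass 70% of its speed; a pose out of reach is approached as far as the arm can. A call with a number of a shift or a turn outside -1 to 1 is refused whole. A call with a gripper value outside its range is refused whole. "grip" is the closure, from 0 (fully open) to 1 (shut), set as the call begins (left out, the last holds). The fingers move at their own pace and stop on an object; the grip force is fixed at half the most. Time passes only in rows, so rows that do not move let the fingers close, or fill a call up. It gives the time, the measured TCP pose, the force and the opening at its end, in the units of the state.
- status.read_state(): the state, without advancing time (a new reading comes with each control period).
- imaging.get_image(name): name is "scene" or "top" or "wrist"; returns the picture (400x640x3 uint8, red, green, blue); there is no depth.
- imaging.get_calibration(name): a dict with "fov_y" (degrees; the focal length in pixels is half the picture's height over the tangent of half this angle, whatever the lens; pixels are square), "cx", "cy" (the principal point, pixels), "k1" (the pictures are not rectified: a ray, as slopes to the right and down, at radius r is drawn at 1 + k1 r^2 times it, then the intrinsics apply), "rvec" (rotation vector, rad) and "tvec" (3), from world to camera coordinates, as OpenCV has them. Camera axes: x right, y down, z forward; pixel columns grow to the right and rows downward; lengths in mm; the calibration is good to about 2 mm. A picture is of the moment at which its call begins: read the wrist's pose just before it. get_calibration takes no time and is no camera call; for the wrist camera it gives the pose at the moment of the call.
- job_done(): hands the job in, once; it reports no verdict.
Trained networks look in the newest picture that a camera, given by its name, has taken for a name from the list of things; names that differ only in an ending like _2 or _b are one class to them, and where a whole thing is asked for, a point or a joint stands for the part that bears it (a point fixed in the world has none). Each returns a list of dicts, best first, with "conf" (0 to 1); they miss things now and then, are a little off and sometimes report something else, mostly with a low value. They report only what shows in the picture. A call takes as long as a camera call. They do not tell look-alikes from the thing itself.
- imaging.boxes_of(thing, camera): "pixel" ([column, row] in pixels, amid what is visible of it).
- imaging.masks_of(thing, camera): "region" (400x640 bool, what is visible of it) and "pixel" ([column, row] in pixels, amid what is visible of it).
The state is a dict: "time": time; "joint_positions": joint angles; "qd": joint speeds; "joint_torque": joint torques, N m; "ee_pos": TCP position; "eef_rot": TCP orientation; "ft_force": force on the tool from outside, world axes, zero at the start; "wrist_torque": the same for the moment, N m; "opening": finger opening in mm.
Only numpy, scipy, OpenCV 4.12 (cv2) and the standard library are available. Lean on these libraries where they do the work, as an engineer would, in place of code of your own. Each camera call takes 0.05 s, during which the arm holds its last target. There are 200 camera calls.

### The job

Start up the laser cutter from the console on the bench: press the raised end of the long rocker all the way down, then the raised end of the short rocker all the way down, and last push the round button fully in, keep it in for about a second and let it come back out. Only press, in that order; do not press the square key, and leave the mug, the tape roll, the screwdriver and the small metal gauge where they are.

Things in the scene. Friction and masses are not known exactly. Their poses are not given: they have to be found in the camera images.
- console: Fixed flat grey box, aluminium top, 170 (x) by 390 (y) by 50 mm high. Origin: centre of its underside, on the bench. Console axes: x from its front edge (facing the robot) to its rear, y along the row, z up; it stands turned by up to 20 degrees. Four off-white controls on black blocks (same axes) stand 90 mm apart in a row, in an order that varies.
- long_rocker_base: Fixed black block under the long rocker, 94 x 46 x 14 mm. Origin: centre of its underside, on the console's top 50 mm above the bench. The rocker (off-white, 80 mm long along x, 32 mm wide, a shallow V of two flat halves) pivots about the block's y axis 15 mm above this origin.
- long_rocker (a joint): Angle of the long rocker, rad, 0 to 0.40. 0 = off: its near end (console's front, -x, towards the robot) stands raised at 0.40 rad, its far half level. Pressing the near end down turns it to 0.40 = fully on: near half level, far half raised. Friction, no spring: 2 to 4 N at the near end moves it and it stays where left. Starts at 0 to 0.03.
- long_rocker_press (a point): Point on the long rocker's top face, mid-width, 32 mm from its pivot along the near half (8 mm short of its end): the place to press. It moves with the rocker, from about 84 mm above the bench (off; the end's edge is 87 mm) to 72 mm (fully on).
- short_rocker_base: Fixed black block under the short rocker, 70 x 46 x 14 mm. Origin: centre of its underside, on the console's top 50 mm above the bench. The rocker (off-white, 56 mm long along x, 32 mm wide, the same V shape) pivots about the block's y axis 15 mm above this origin.
- short_rocker (a joint): Angle of the short rocker, rad, 0 to 0.40. 0 = off: its near end (console's front, -x, towards the robot) stands raised at 0.40 rad, its far half level. Pressing the near end down turns it to 0.40 = fully on: near half level, far half raised. Friction, no spring: 2 to 4 N at the near end moves it and it stays where left. Starts at 0 to 0.03.
- short_rocker_press (a point): Point on the short rocker's top face, mid-width, 26 mm from its pivot along the near half (2 mm short of its end): the place to press. It moves with the rocker, from about 82 mm above the bench (off) to 72 mm (fully on).
- round_button_base: Fixed black block under the round button, 54 x 46 x 14 mm. Origin: centre of its underside, on the console's top 50 mm above the bench.
- round_button (a joint): How far the round button is pushed in, m: 0 out, 0.006 fully in. A spring returns it; about 1.5 N to start, 5 N fully in.
- round_button_top (a point): Centre of the top of the round off-white button, 36 mm across; 76 mm above the bench when out, 70 mm fully in.
- square_key_base: Fixed black block under the square key, 54 x 46 x 14 mm. Origin: centre of its underside, on the console's top. The off-white key on it, 34 x 34 mm, its top 76 mm above the bench, must not be pressed.
- square_key (a joint): How far the square key is pushed in, m: 0 out, 0.006 fully in; sprung like the round button. Must not be pressed.
- mug: Loose white mug, 80 mm across, 90 mm high, standing beyond the console's +y end. Origin: centre of its underside. Leave it.
- tape_roll: Loose roll of pale tape, 90 mm across, 35 mm high, lying beyond the console's -y end. Origin: centre of its underside. Leave it.
- screwdriver: Loose screwdriver with an orange handle, 190 mm long, lying on the bench in front of the console, roughly along its front edge. Leave it.
- gauge: Loose aluminium cylinder (focus gauge), 24 mm across, 40 mm high, standing on the console's top near its rear edge, so its top is 90 mm above the bench. Origin: centre of its underside. Leave it.
There are look-alikes about, which are no part of the job. Several things have the shape of the mug; the one meant has the colours described above.

How it is judged:
By the outcome, as a careful person would: the job done as asked, in the order asked, and still so for the second after the job is handed in, with the robot touching nothing.
It also fails if it takes over 48 s, if anything falls off the work surface, if the arm or the gripper's body presses on something with over 40 N, if the wrist force passes 120 N, or if a joint passes its speed limit or range.

## Working session

There is one attempt and no reset: what is moved stays moved. The work goes in short steps, Python scripts to look and compute and a tool call to move; the robot and the scene stay as the last step left them, time stands still between calls to the robot, and variables do not carry over. Pictures are saved under pics/ and viewed, about 8 in all and at most 12, crops included, and the job is handed in when it is done.

Besides the shell and the picture viewer there is one more tool, called after "Emit:" as a command line: name --argument value ..., lists and objects as JSON in quotes. servo_tool: Moves the arm, as the interface text tells. Its arguments: {"type":"object","properties":{"increments":{"type":"string"},"grip":{"type":"number"}},"required":["increments"]}

```bash
mkdir -p pics; ls; cat > h.py <<'E'
import numpy as np, cv2
from bench import status, imaging
def cal(n):
    c=imaging.get_calibration(n); f=200/np.tan(np.radians(c["fov_y"])/2)
    R=cv2.Rodrigues(np.array(c["rvec"],float))[0]; return c,f,R,np.array(c["tvec"],float).ravel()
def p2w(px,z,n,C=None):
    c,f,R,t=C or cal(n); d=np.array([(px[0]-c["cx"])/f,(px[1]-c["cy"])/f]); u=d.copy()
    for _ in range(20): u=d/(1+c["k1"]*(u@u))
    r=R.T@np.array([u[0],u[1],1]); o=-R.T@t
    return o+r*(z-o[2])/r[2]
def w2p(X,n,C=None):
    c,f,R,t=C or cal(n); q=R@np.array(X,float)+t; u=q[:2]/q[2]; u=u*(1+c["k1"]*(u@u))
    return u*f+[c["cx"],c["cy"]]
def save(n,fn):
    im=imaging.get_image(n); cv2.imwrite("pics/"+fn,im[:,:,::-1]); return im
E
python3 - <<'E'
from h import *
np.set_printoptions(precision=1,suppress=True)
s=status.read_state();print(s["time"],s["ee_pos"],s["eef_rot"],s["ft_force"],s["opening"])
a=save("top","top0.png");
for t,z in [("long_rocker_base",64),("short_rocker_base",64),("round_button_base",64),("square_key_base",64),("long_rocker",75),("short_rocker",75),("round_button",76),("square_key",76),("gauge",70),("console",50),("mug",45),("tape_roll",17),("screwdriver",10),("long_rocker_press",84),("short_rocker_press",82),("round_button_top",76)]:
    print(t,[(round(d["conf"],2),np.array(d["pixel"]),p2w(d["pixel"],z,"top")[:2]) for d in imaging.boxes_of(t,"top")[:3]])
b=save("scene","sc0.png")
E
```

```text
pics
0.0 [ 148.2 -555.2  291.4] [[-1.  -0.   0.3]
 [-0.3  0.  -1. ]
 [-0.  -1.  -0. ]] [-0.1 -0.4  1.1] 91.19760477518017
long_rocker_base []
short_rocker_base [(0.64, array([355.1, 160.1]), array([565.5, -84.5])), (0.53, array([327.5, 170.7]), array([535.6,  -1.5])), (0.21, array([384.3, 149.3]), array([ 596. , -172.6]))]
round_button_base [(0.67, array([298.2, 178.2]), array([515.2,  85.8]))]
square_key_base [(0.87, array([325.4, 172.2]), array([531.3,   4.8]))]
long_rocker [(0.5, array([381.3, 149.6]), array([ 593. , -161.5])), (0.44, array([327.3, 170.1]), array([535.6,  -0.4]))]
short_rocker [(0.63, array([347.9, 206.8]), array([426.2, -57.4])), (0.49, array([355.4, 161.7]), array([558.6, -83.9]))]
round_button []
square_key [(0.64, array([328.2, 168.4]), array([540.4,  -3.2])), (0.59, array([418.4, 119.9]), array([ 679.4, -274.9])), (0.48, array([349.4, 206.8]), array([426.1, -61.7]))]
gauge [(0.54, array([297.9, 148.4]), array([603.4,  84.6])), (0.27, array([354. , 159.5]), array([566.2, -80.5]))]
console [(0.66, array([331.7, 161.7]), array([564.9, -15.6]))]
mug [(0.86, array([248. , 181.9]), array([510.3, 236.9])), (0.84, array([191.7, 179.3]), array([522. , 404.5])), (0.81, array([234.4, 137.1]), array([647.8, 276.5]))]
tape_roll [(0.9, array([421.1, 122. ]), array([ 689.6, -300.2])), (0.68, array([384. , 150.3]), array([ 602.9, -180.9]))]
screwdriver [(0.83, array([348.5, 206.5]), array([431.3, -65.7]))]
long_rocker_press [(0.57, array([382.5, 152.7]), array([ 581.8, -163. ])), (0.52, array([325.7, 170.7]), array([532.5,   4.7]))]
short_rocker_press [(0.47, array([353.1, 158.7]), array([566.4, -76.6])), (0.34, array([297.4, 180.8]), array([505.1,  87.8]))]
round_button_top []
```

View pics/top0.png

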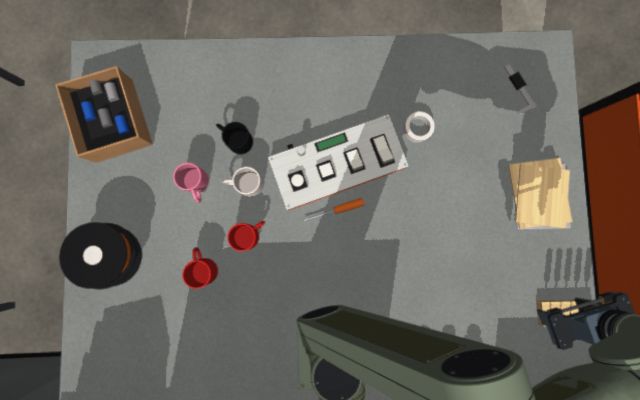

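View pics/sc0.png

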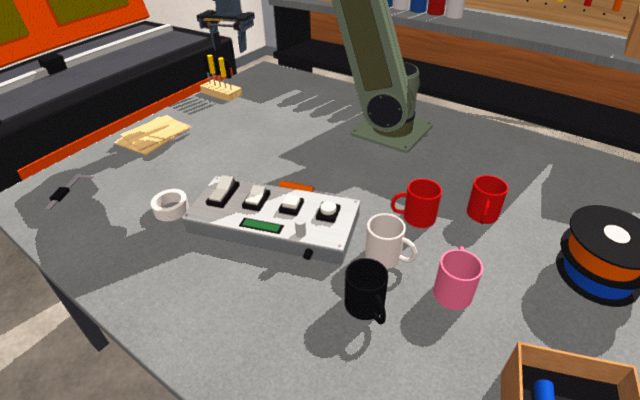

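Console row from +y to −y: round button (298,179), square key (326,170), short rocker (355,160), long rocker (382,150). The console is turned about 19°. I'll close the jaws and go above it for a wrist view.

Emit:
servo_tool --increments "0.6 0.8 0 0; 0.6 0.8 0 0; 0.6 0.8 0 0; 0.6 0.8 0 0; 0.6 0.8 0 0" --grip 1

```text
time: 1.32
ee_pos: [268.9, -394.0, 292.4]
eef_rot: [[-0.966, 0.0, 0.257], [-0.257, -0.0, -0.966], [-0.0, -1.0, 0.0]]
ft_force: [1.0, 0.2, -0.4]
opening: 60.4
```

Emit:
servo_tool --increments "0.6 0.8 0 0; 0.6 0.8 0 0; 0.6 0.8 0 0; 0.6 0.8 0 0; 0.6 0.8 0 0"

```text
time: 1.73
ee_pos: [389.0, -233.8, 292.6]
eef_rot: [[-0.966, 0.001, 0.258], [-0.258, -0.001, -0.966], [-0.001, -1.0, 0.001]]
ft_force: [1.1, -0.1, 0.6]
opening: 27.6
```

Emit:
servo_tool --increments "0.5 0.7 0 0; 0.5 0.7 0 0; 0.5 0.5 0 0; 0 0 0 0; 0 0 0 0"

```text
time: 2.15
ee_pos: [448.8, -158.7, 292.2]
eef_rot: [[-0.965, -0.0, 0.261], [-0.261, -0.0, -0.965], [0.0, -1.0, 0.0]]
ft_force: [0.2, 0.3, 0.2]
opening: 0.3
```

```bash
python3 - <<'E'
from h import *
np.set_printoptions(precision=2,suppress=True)
s=status.read_state();print(s["time"],s["ee_pos"],s["eef_rot"],s["ft_force"],s["opening"])
C=cal("wrist");a=save("wrist","w0.png")
for t,z in [("long_rocker_base",64),("short_rocker_base",64),("round_button_base",64),("square_key_base",64),("long_rocker",75),("short_rocker",75),("long_rocker_press",84),("short_rocker_press",82),("round_button_top",76),("gauge",70),("console",50)]:
    print(t,[(round(d["conf"],2),np.array(d["pixel"]),p2w(d["pixel"],z,"wrist",C)[:2]) for d in imaging.boxes_of(t,"wrist")[:3]])
E
```

```text
2.15 [ 448.8  -158.71  292.2 ] [[-0.97 -0.    0.26]
 [-0.26 -0.   -0.97]
 [ 0.   -1.    0.  ]] [0.2  0.27 0.24] 0.2841250241041023
long_rocker_base [(0.6, array([379.3,  41.6]), array([ 579.53, -170.27])), (0.53, array([270. ,  36.6]), array([559.59, -81.39]))]
short_rocker_base [(0.89, array([271.8,  37.6]), array([559.2 , -83.03]))]
round_button_base []
square_key_base []
long_rocker [(0.77, array([379.9,  35.5]), array([ 582.24, -168.28]))]
short_rocker [(0.76, array([269.4,  29.5]), array([563.52, -81.63]))]
long_rocker_press [(0.57, array([382.1,  36.1]), array([ 580.6 , -169.19]))]
short_rocker_press [(0.68, array([264.9,  32.8]), array([559.37, -80.06]))]
round_button_top [(0.88, array([65.9, 48.2]), array([509.62,  82.83]))]
gauge []
console [(0.72, array([215.5,  77.9]), array([515.13, -39.49]))]
```

View pics/w0.png

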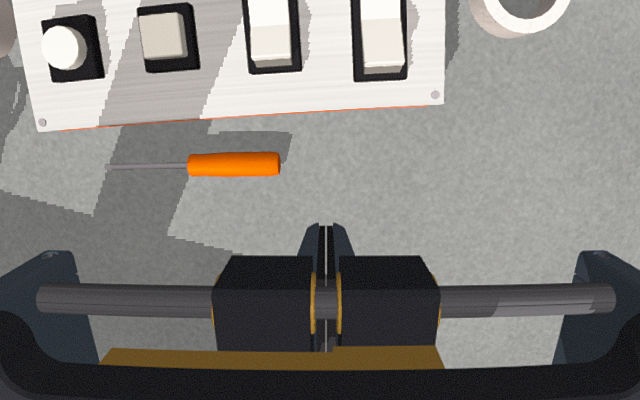

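The wrist view has, from left to right, the round button (66,48), square key (165,35), short rocker (270,30) and long rocker (380,36). The screwdriver is in front at (235,164). The tool is already nearly aligned with the console. I'll move forward for a closer, fuller look.

Emit:
servo_tool --increments "0.8 0.6 0 0; 0.8 0.6 0 0; 0.4 0.5 0 0; 0 0 0 0; 0 0 0 0"

```text
time: 3.17
ee_pos: [528.7, -90.8, 291.8]
eef_rot: [[-0.966, -0.001, 0.26], [-0.26, -0.0, -0.966], [0.001, -1.0, -0.0]]
ft_force: [0.2, -0.6, -0.5]
opening: 0.5
```

```bash
python3 - <<'E'
from h import *
np.set_printoptions(precision=1,suppress=True)
s=status.read_state();print(s["time"],s["ee_pos"])
C=cal("wrist");a=save("wrist","w1.png");print(-C[2].T@C[3])
for t,z in [("long_rocker_base",64),("short_rocker_base",64),("round_button_base",64),("square_key_base",64),("long_rocker",75),("short_rocker",75),("long_rocker_press",84),("short_rocker_press",82),("round_button_top",76),("gauge",70)]:
    for d in imaging.masks_of(t,"wrist")[:2]:
        m=d["region"].astype(np.uint8);c=max(cv2.findContours(m,0,2)[0],key=cv2.contourArea);b=cv2.boxPoints(cv2.minAreaRect(c))
        print(t,round(d["conf"],2),np.array(d["pixel"]),p2w(d["pixel"],z,"wrist",C)[:2],"box",b.ravel(),np.array([p2w(q,z,"wrist",C)[:2] for q in b]).ravel())
E
```

```text
3.1667 [528.7 -90.8 291.8]
[604.5 -70.4 383.6]
long_rocker_base 0.88 [424.3 132.4] [ 597.7 -163.1] box [395.7  82.2 451.9  80.4 455.3 187.4 399.1 189.2] [ 631.6 -125.5  646.3 -171.8  557.9 -207.7  542.5 -157.6]
long_rocker_base 0.46 [570.1  90. ] [ 669.6 -278.2] box [502.  41. 603.  41. 603. 135. 502. 135.] [ 689.1 -202.7  717.7 -291.5  642.3 -326.8  614.7 -232.1]
short_rocker_base 0.74 [324.2 140.4] [567.5 -79.5] box [296.2 102.6 348.9  99.7 353.3 179.  300.6 182. ] [ 592.7  -47.8  606.9  -91.   540.6 -114.2  525.5  -68.5]
short_rocker_base 0.24 [129.2 157.7] [507.1  89.2] box [104. 135. 148. 135. 148. 175. 104. 175.] [521.9 115.1 532.1  74.6 495.4  69.7 484.5 111.3]
round_button_base 0.92 [132.4 155.4] [509.9  86.5] box [100.3 126.8 156.3 120.1 163.6 181.3 107.6 188. ] [528.4 119.4 547.1  69.1 493.3  54.4 472.7 106.6]
round_button_base 0.56 [276.7 104.9] [586.5 -31.9] box [ 56.6  25.3 488.2   3.7 498.3 204.7  66.7 226.3] [ 606.1  170.   713.4 -181.   552.9 -254.   422.2  145. ]
square_key_base 0.86 [227.4 149.6] [537.4   2.1] box [196.5 118.  250.1 113.7 255.  176.1 201.5 180.3] [5
[... 895 characters left out ...]
4.3 110.9 341.9 109.2 344.9 174.9 307.3 176.6] [ 588.6  -57.   597.9  -86.3  545.8 -103.7  536.   -73. ]
short_rocker_press 0.21 [149.7  58.4] [597.8  74.2] box [126.8  72.5 130.   42.3 177.   47.3 173.8  77.5] [582.4  91.4 606.3  92.3 611.5  53.7 587.9  52.2]
round_button_top 0.72 [127.5 155.7] [512.1  84.9] box [ 97.8 146.6 134.2 128.4 152.4 164.8 116.  183. ] [513.3 112.7 537.4  82.  509.7  61.7 484.5  92.6]
gauge 0.74 [130.8 155.9] [510.9  84.9] box [100.9 127.  154.9 119.6 163.1 180.3 109.2 187.7] [529.8 115.2 548.2  67.8 496.2  52.7 476.  101.8]
gauge 0.62 [150.2  60.1] [596.3  79.3] box [125.4  72.1 129.7  40.8 178.3  47.4 174.   78.8] [581.6  99.2 607.6  99.2 611.9  57.6 586.2  56.8]
```

View pics/w1.png

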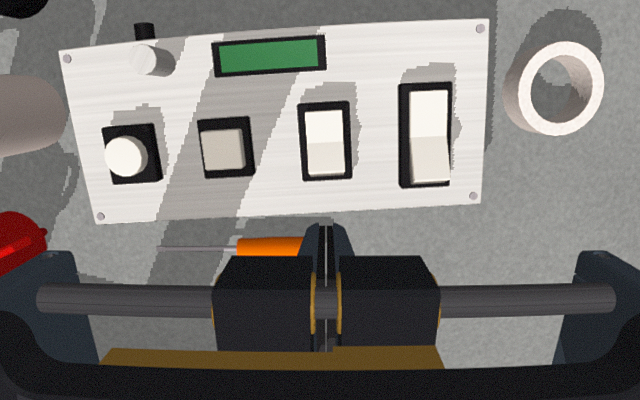

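```bash
python3 - <<'E'
from h import *
from scipy.optimize import least_squares
np.set_printoptions(precision=1,suppress=True)
C=cal("wrist")
B=[(424.3+1.2,134.8,94,-135),(324.75,140.8,70,-45),(225.8,147,54,45),(132,154,54,135)]
def W(p,x,y,z):
    c,s=np.cos(p[2]),np.sin(p[2]); return np.array([p[0]+c*x-s*y,p[1]+s*x+c*y,z])
def res(p):
    r=[]
    for u,v,L,y in B:
        P=np.array([w2p(W(p,sx*L/2,y+sy*23,z),"w",C) for sx in(-1,1) for sy in(-1,1) for z in(50,64)],np.float32)
        c=cv2.minAreaRect(P)[0]; r+= [c[0]-u,c[1]-v]
    return r
f=least_squares(res,[550,-40,.28],diff_step=1e-4);p=f.x
print(p,np.degrees(p[2]),np.array(f.fun))
# console corners
print("corners px",[w2p(W(p,sx*85,sy*195,50),"w",C) for sx,sy in((-1,-1),(-1,1),(1,-1),(1,1))])
for n,x,y,z in(("long",-32*np.cos(.4),-135,84),("short",-26*np.cos(.4),-45,82),("round",0,135,76)): print(n,W(p,x,y,z),w2p(W(p,x,y,z),"w",C))
E
```

```text
[552.  -38.9   0.3] 18.232272108674373 [-0.2 -0.1  0.2  0.   0.   0.3 -0.  -0.2]
corners px [array([480.2, 217.8]), array([ 97.8, 238.2]), array([489.4,  35.1]), array([59.6, 65.9])]
long [ 566.3 -176.3   84. ] [431.8 173.5]
short [543.4 -89.1  82. ] [326.6 172.5]
round [509.8  89.3  76. ] [121.8 156.8]
```

Emit:
servo_tool --increments "0.31 -0.71 -0.2 0.23; 0.31 -0.71 -0.6 0.23; 0.32 -0.72 -0.8 0.22; 0 0 -0.8 0; 0 0 -0.4 0"

```text
time: 4.13
ee_pos: [563.8, -176.2, 178.7]
eef_rot: [[-0.951, -0.005, 0.308], [-0.308, 0.001, -0.951], [0.004, -1.0, -0.003]]
ft_force: [-1.0, 0.5, -0.3]
opening: 0.9
```

Emit:
servo_tool --increments "0 0 0 0; 0 0 0 0; 0 0 0 0; 0 0 0 0; 0 0 0 0"

```text
time: 4.55
ee_pos: [565.7, -175.1, 184.4]
eef_rot: [[-0.951, 0.003, 0.31], [-0.31, -0.001, -0.951], [-0.003, -1.0, 0.002]]
ft_force: [0.3, 0.7, 0.4]
opening: 0.6
```

```bash
python3 - <<'E'
from h import *
np.set_printoptions(precision=1,suppress=True)
s=status.read_state();print(s["time"],s["ee_pos"],s["eef_rot"])
C=cal("wrist");a=save("wrist","w2.png")
s0=save("scene","sc2.png")[120:300,120:440];w=a
cv2.imwrite("pics/w2c.png",np.vstack([cv2.resize(w,(560,350)),cv2.resize(s0,(400,225))@np.eye(3,dtype=np.uint8) if 0 else cv2.copyMakeBorder(cv2.resize(s0,(400,225)),0,0,0,160,0)])[:,:,::-1])
E
```

```text
4.55 [ 565.7 -175.1  184.4] [[-1.   0.   0.3]
 [-0.3 -0.  -1. ]
 [-0.  -1.   0. ]]
```

View pics/w2c.png

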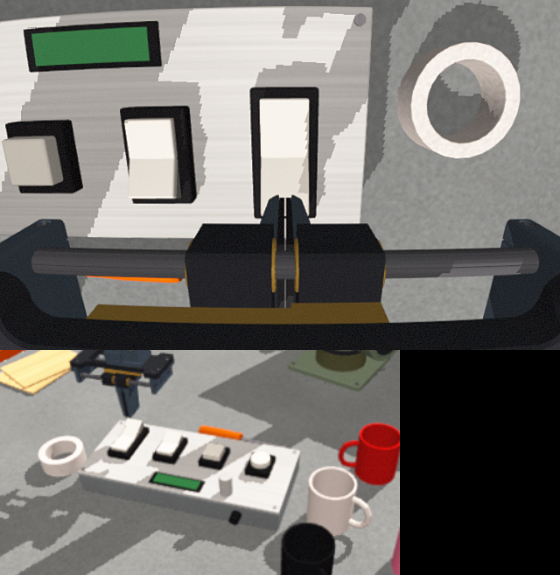

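```bash
python3 - <<'E'
from h import *
for X in [(565.7,-175.1,106),(566.3,-176.3,84)]: print(w2p(X,"scene"),w2p(X,"wrist"))
im=cv2.imread("pics/sc2.png")[110:290,120:320];cv2.imwrite("pics/sc2c.png",cv2.resize(im,None,fx=3,fy=3,interpolation=2))
E
```

```text
[224.97236117 169.47532355] [325.28914878 254.36769096]
[225.94088924 176.68279427] [327.53493693 237.89482597]
```

View pics/sc2c.png

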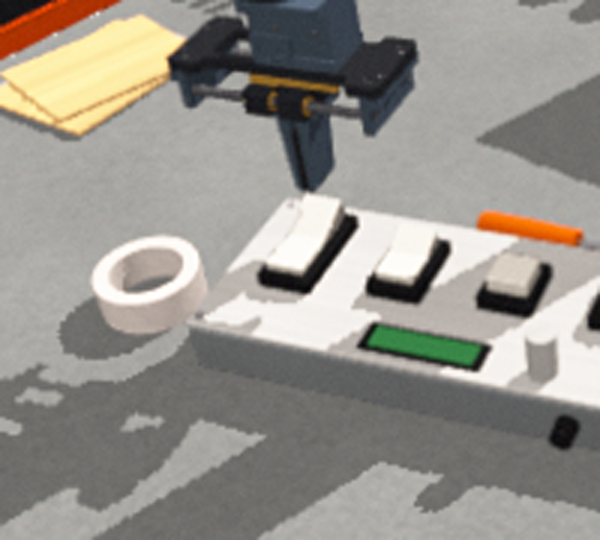

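The fingertip lies over the long rocker's near end in both views: centred in the wrist view, and matching the projection in the scene view. Descending.

Emit:
servo_tool --increments "0.02 -0.02 -0.2 0; 0 0 -0.2 0; 0 0 -0.1 0; 0 0 0 0; 0 0 0 0"

```text
time: 5.07
ee_pos: [565.6, -175.8, 161.9]
eef_rot: [[-0.951, -0.001, 0.31], [-0.31, 0.001, -0.951], [0.001, -1.0, -0.001]]
ft_force: [0.4, -0.4, -0.5]
opening: 0.4
```

Emit:
servo_tool --increments "0 0 -0.1 0; 0 0 -0.1 0; 0 0 -0.05 0; 0 0 0 0; 0 0 0 0"

```text
time: 5.48
ee_pos: [566.0, -175.7, 152.3]
eef_rot: [[-0.951, 0.001, 0.31], [-0.31, 0.0, -0.951], [-0.001, -1.0, -0.0]]
ft_force: [1.0, 0.1, -0.5]
opening: 0.4
```

Emit:
servo_tool --increments "0 0 -0.05 0; 0 0 -0.03 0; 0 0 0 0; 0 0 0 0; 0 0 0 0"

```text
time: 5.9
ee_pos: [566.0, -175.8, 150.5]
eef_rot: [[-0.951, 0.001, 0.31], [-0.31, -0.0, -0.951], [-0.001, -1.0, 0.001]]
ft_force: [-2.2, -0.1, 6.9]
opening: 0.5
```

Emit:
servo_tool --increments "0 0 -0.03 0; 0 0 -0.02 0; 0 0 0 0; 0 0 0 0; 0 0 0 0"

```text
time: 6.32
ee_pos: [565.9, -175.8, 150.3]
eef_rot: [[-0.951, 0.002, 0.31], [-0.31, -0.001, -0.951], [-0.002, -1.0, 0.001]]
ft_force: [-6.2, 1.4, 17.0]
opening: 0.5
```

It bottomed out: tip at 72 mm, force 17 N. Now lift, move above the short rocker and check.

Emit:
servo_tool --increments "0 0 0.3 0; 0 0 0.5 0; -0.28 1 0.1 0; -0.28 1 0 0; 0 0.17 0 0"

```text
time: 6.73
ee_pos: [541.2, -84.9, 183.5]
eef_rot: [[-0.95, -0.002, 0.312], [-0.312, 0.003, -0.95], [0.001, -1.0, -0.003]]
ft_force: [-0.3, -0.2, -0.8]
opening: 0.2
```

Emit:
servo_tool --increments "0 0 0 0; 0 0 0 0; 0 0 0 0; 0 0 0 0; 0 0 0 0"

```text
time: 7.15
ee_pos: [543.7, -90.2, 183.1]
eef_rot: [[-0.951, 0.0, 0.309], [-0.309, -0.0, -0.951], [0.0, -1.0, 0.0]]
ft_force: [0.1, 0.5, 0.6]
opening: 0.5
```

```bash
python3 - <<'E'
from h import *
s=status.read_state();print(s["time"],s["ee_pos"],s["ft_force"])
a=save("wrist","w3.png");b=save("scene","s3.png")[140:260,150:390]
cv2.imwrite("pics/v3.png",np.vstack([cv2.resize(a,(480,300)),cv2.resize(b,(480,240),interpolation=2)])[:,:,::-1])
E
```

```text
7.15 [543.69154347 -90.18544643 183.13392227] [0.14216452 0.5340313  0.64886056]
```

View pics/v3.png

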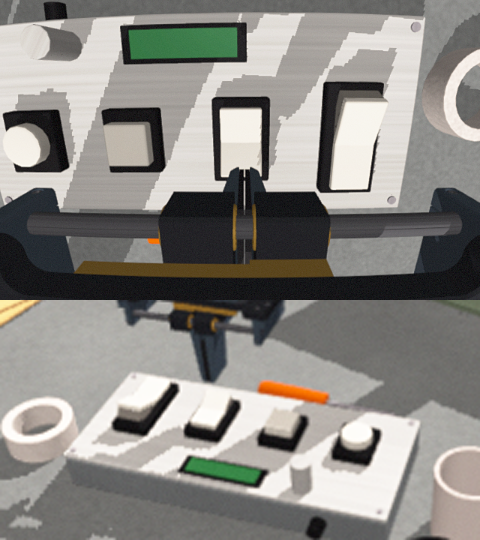

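The long rocker has tipped: its far half is raised at (360,95) and its near half is level. The finger is over the short rocker's near end, a little to its −y side. Pressing.

Emit:
servo_tool --increments "0 0.04 -0.2 0; 0 0 -0.2 0; 0 0 -0.1 0; 0 0 0 0; 0 0 0 0"

```text
time: 7.67
ee_pos: [543.1, -87.5, 162.8]
eef_rot: [[-0.951, -0.001, 0.31], [-0.31, 0.0, -0.951], [0.001, -1.0, -0.001]]
ft_force: [-0.5, 1.2, -0.5]
opening: 1.0
```

Emit:
servo_tool --increments "0 0 -0.1 0; 0 0 -0.1 0; 0 0 -0.05 0; 0 0 -0.05 0; 0 0 0 0"

```text
time: 8.08
ee_pos: [543.1, -87.6, 151.2]
eef_rot: [[-0.951, -0.0, 0.31], [-0.31, -0.0, -0.951], [0.0, -1.0, -0.0]]
ft_force: [0.2, -0.3, 0.0]
opening: 0.9
```

Emit:
servo_tool --increments "0 0 -0.03 0; 0 0 -0.02 0; 0 0 0 0; 0 0 0 0; 0 0 0 0"

```text
time: 8.5
ee_pos: [543.4, -87.5, 150.5]
eef_rot: [[-0.951, 0.001, 0.31], [-0.31, -0.0, -0.951], [-0.001, -1.0, 0.0]]
ft_force: [-4.1, -0.6, 9.7]
opening: 0.5
```

Emit:
servo_tool --increments "0 0 -0.03 0; 0 0 0 0; 0 0 0 0; 0 0 0.4 0; 0 0 0.6 0"

```text
time: 8.92
ee_pos: [542.6, -87.1, 186.9]
eef_rot: [[-0.951, -0.003, 0.31], [-0.31, 0.001, -0.951], [0.003, -1.0, -0.002]]
ft_force: [0.4, 0.9, -0.4]
opening: 0.2
```

Emit:
servo_tool --increments "-0.2 0.9 0 0; -0.2 1 0 0; -0.2 1 0 0; -0.2 1 0 0; -0.02 0.47 0 0"

```text
time: 9.33
ee_pos: [509.4, 91.0, 188.2]
eef_rot: [[-0.95, 0.0, 0.312], [-0.312, 0.002, -0.95], [-0.001, -1.0, -0.002]]
ft_force: [-0.6, -0.5, 0.3]
opening: 0.8
```

Emit:
servo_tool --increments "0 0 0 0; 0 0 0 0; 0 0 0 0; 0 0 0 0; 0 0 0 0"

```text
time: 9.75
ee_pos: [510.9, 86.1, 188.1]
eef_rot: [[-0.951, 0.0, 0.308], [-0.308, -0.0, -0.951], [-0.0, -1.0, 0.0]]
ft_force: [-0.0, -0.3, 0.2]
opening: 0.5
```

```bash
python3 - <<'E'
from h import *
s=status.read_state();print(s["time"],s["ee_pos"],s["ft_force"])
a=save("wrist","w4.png");b=save("scene","s4.png")[140:260,150:390]
cv2.imwrite("pics/v4.png",np.vstack([cv2.resize(a,(480,300)),cv2.resize(b,(480,240),interpolation=2)])[:,:,::-1])
E
```

```text
9.75 [510.85560406  86.14483225 188.08602094] [-0.04460727 -0.29962554  0.22630398]
```

View pics/v4.png

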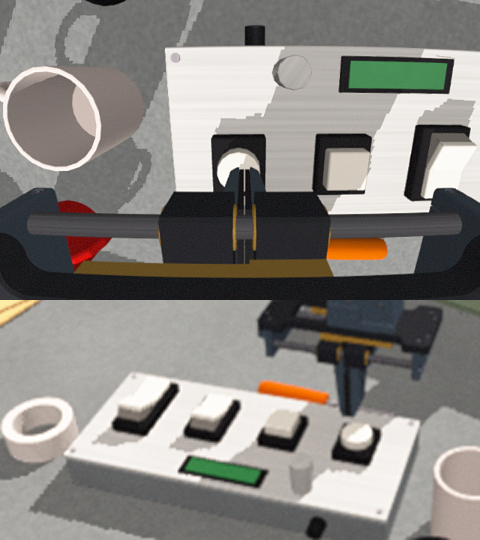

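Both rockers are on now. The finger is about 4–5 mm to the −y side of the round button's centre (238,168), so I'll correct that, press and hold for about 1 s.

Emit:
servo_tool --increments "-0.03 0.1 -0.2 0; 0 0 -0.3 0; 0 0 -0.2 0; 0 0 0 0; 0 0 0 0"

```text
time: 10.27
ee_pos: [509.0, 91.2, 159.5]
eef_rot: [[-0.951, -0.002, 0.31], [-0.31, -0.0, -0.951], [0.002, -1.0, -0.0]]
ft_force: [0.8, -0.2, 0.5]
opening: 0.6
```

Emit:
servo_tool --increments "0 0 -0.1 0; 0 0 -0.08 0; 0 0 -0.07 0; 0 0 -0.05 0; 0 0 0 0"

```text
time: 10.68
ee_pos: [509.9, 91.3, 148.7]
eef_rot: [[-0.951, 0.002, 0.31], [-0.31, 0.0, -0.951], [-0.002, -1.0, 0.0]]
ft_force: [0.0, -0.3, 4.4]
opening: 0.6
```

Emit:
servo_tool --increments "0 0 -0.05 0; 0 0 0 0; 0 0 0 0; 0 0 0 0; 0 0 0 0"

```text
time: 11.1
ee_pos: [509.9, 91.3, 148.4]
eef_rot: [[-0.951, 0.002, 0.31], [-0.31, 0.0, -0.951], [-0.002, -1.0, 0.001]]
ft_force: [-2.8, -0.1, 14.9]
opening: 0.6
```

Fully in (force beyond the spring's 5 N). Hold for the rest of the second, then lift away.

Emit:
servo_tool --increments "0 0 0 0; 0 0 0 0; 0 0 0 0; 0 0 0 0; 0 0 0 0"

```text
time: 11.52
ee_pos: [509.9, 91.3, 148.4]
eef_rot: [[-0.951, 0.002, 0.31], [-0.31, 0.0, -0.951], [-0.002, -1.0, 0.0]]
ft_force: [-2.5, 0.2, 15.8]
opening: 0.2
```

Emit:
servo_tool --increments "0 0 0 0; 0 0 0 0; 0 0 0.4 0; 0 0 0.8 0; 0 0 0.8 0"

```text
time: 11.93
ee_pos: [508.4, 91.1, 226.1]
eef_rot: [[-0.951, -0.004, 0.31], [-0.31, -0.001, -0.951], [0.004, -1.0, -0.0]]
ft_force: [1.1, 0.3, 0.0]
opening: 0.8
```

Emit:
servo_tool --increments "-0.5 0 0.8 0; -0.5 0 0.6 0; -0.5 0 0 0; 0 0 0 0; 0 0 0 0"

```text
time: 12.35
ee_pos: [448.8, 91.2, 282.3]
eef_rot: [[-0.951, 0.001, 0.31], [-0.31, -0.0, -0.951], [-0.001, -1.0, 0.0]]
ft_force: [0.9, 0.0, -0.2]
opening: 0.6
```

```bash
python3 - <<'E'
from h import *
s=status.read_state();print(s["time"],s["ee_pos"],s["ft_force"])
a=save("wrist","w5.png");b=save("scene","s5.png")[140:260,150:390]
cv2.imwrite("pics/v5.png",np.vstack([cv2.resize(a,(480,300)),cv2.resize(b,(480,240),interpolation=2)])[:,:,::-1])
E
```

```text
12.35 [448.82834885  91.231318   282.30983833] [ 0.8505941   0.03130485 -0.2384607 ]
```

View pics/v5.png

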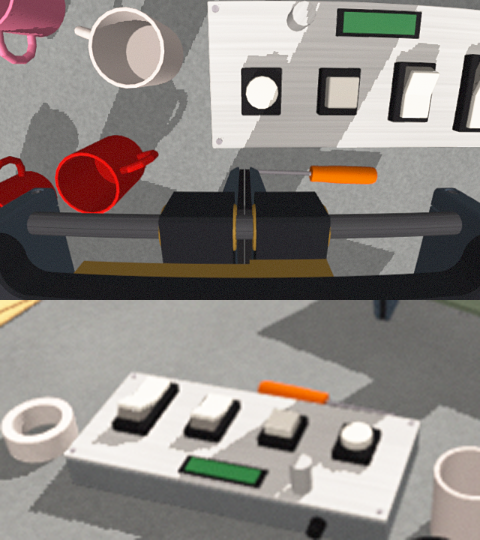

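Both rockers have their near halves level and far ends raised. The button is back out, and the gauge, tape roll, mug and screwdriver are where they were. Handing in.

```bash
python3 -c "
from bench import job_done; print(job_done())"
```

```text
the job is handed in; nothing more can be done
None
```

The laser cutter start-up is done and handed in at about 12.4 s, with all three controls pressed in the order asked.

- **Long rocker:** pressed until it stopped, with the fingertip at about 72 mm and 17 N on it.
- **Short rocker:** pressed until it stopped, with the fingertip at about 72 mm. The last force reading was about 10 N, and I pushed a little further after that.
- **Round button:** pushed fully in at about 15 N, held for roughly 1 s and released.

The last wrist and scene pictures show:

- The button is back out and the square key was not touched.
- The mug, tape roll, screwdriver and gauge are in place.
- The arm is clear of everything and the wrist force is near zero.
- The scene view shows both rockers on; the wrist view cuts off part of the long one.

**Checks that disagreed:**
- My fitted model put the console's outline about 12 mm off from the picture, because the row of controls is not on the console's centre line. The controls themselves fitted to within 0.3 pixels.
- My first position for the round button was about 4 mm off to one side, and I corrected it from a close look before pressing.

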